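# Dose pralines into the empty dish with a drop cup

### The job

Two of the three white baking dishes already have their pralines. Take the drop cup by its handle, hold it upright over the empty dish and press its release tab down on that dish's rim until the hinged bottom swings open and both pralines drop into the dish. Then stand the cup upright on its black mat again with its bottom shut; leave the dishes where they are.

Things in the scene. Friction and masses are not known exactly. Their poses are not given: they have to be found in the camera images.
- cup: Drop cup, about 0.25 kg, 40 x 40 mm in plan, 130 mm tall: clear chute (walls at x, y = +-19 mm, up to z = 88 mm) with closed top and hinged bottom, white handle. Starts on the mat, two pralines inside. Origin: centre of its underside, z up; -x points out along the tab. Feet at y = +-18 mm, 38 mm along x, 4 mm thick, reach 22 mm below the flap, their corners 28 mm from the axis, so it fits down inside a dish.
- cup_handle (a point): Middle of the cup's handle, a white upright slab on the cup's axis, 14 mm thick along the cup's x, 44 mm wide along its y, from z = 88 to 130 mm of the cup. This point is at z = 112 mm. Grip it across the 14 mm.
- flap_hinge (a point): Hinge of the cup's bottom, at x = -21 mm, z = 24 mm of the cup, axis along the cup's y. The bottom is a steel flap from here to x = +17 mm; the release tab continues it outward on the -x side. With the cup centred over the dish the tab meets the rim when the cup's underside is about 11 mm below rim level; the flap reaches 0.7 rad about 16 mm lower, at any yaw.
- flap (a joint): Angle of the hinged bottom (rad): 0 shut, 1.0 fully open (stop). It swings down as the tab is pushed up relative to the cup, i.e. when the cup is lowered with the tab over a dish's rim. A spring shuts it: 0.04 N m when shut, 0.09 N m at the stop (2 to 4 N on the tab). The pralines slide out at about 0.4 to 0.8 rad; its free end is then about 35 mm below the rim.
- tab_end (a point): Outer end of the steel release tab (24 mm wide, 3 mm thick, 38 mm long), which slopes down and outwards at 25 degrees from the hinge when shut; its end is 55 mm from the cup's axis and 8 mm above its soles. It moves with the flap.
- dish_empty: The empty white round baking dish, loose, 0.32 kg: outer diameter 94 mm, height 66 mm, wall 4 mm (inner diameter 86 mm), floor 6 mm thick. Origin: centre of its underside. Its place in the row varies.
- dish_full_1: Same kind of dish, already holding two pralines. To be left alone. Origin: centre of its underside.
- dish_full_2: Another such dish holding two pralines. To be left alone. Origin: centre of its underside.
- praline_a_center (a point): Centre of one of the two hard brown praline balls in the cup, diameter 24 mm, about 11 g.
- praline_b_center (a point): Centre of the other praline ball in the cup, diameter 24 mm, about 11 g.
- mat: Black rubber parking mat of the cup, fixed, 170 x 170 mm, 4 mm thick. Origin: centre of its underside.
Mind the look-alikes: they are no part of the job. What is shaped like the dish_empty but pink or red is not meant. Several things have the shape of the mat; the one meant has the colours described above.

How it is judged (in metres and radians):
On the way:
1. the upright cup's bottom is swung open (more than 0.35 rad) with the cup over the empty dish, axes within 30 mm (value of joint flap above 0.35 rad and horizontal distance between cup and dish_empty below 0.03 m and angle between cup's own z axis and vertical below 0.3 rad and height (world z) of cup above 0.012 m), for 0.05 s.
At the end, for the whole second after the job is handed in: Both pralines lie inside the empty dish (centres within 43 mm of its axis and below 50 mm height), the dish stands upright on the table, and the cup stands still and upright (within 0.1 rad) on its mat, its centre within 75 mm of the mat's middle along each side, its bottom shut (under 0.1 rad) (horizontal distance between each of praline_a_center, praline_b_center and dish_empty below 0.043 m and height (world z) of each of praline_a_center, praline_b_center below 0.05 m and x of cup in the frame of mat between -0.075 and 0.075 m and y of cup in the frame of mat between -0.075 and 0.075 m and height (world z) of cup below 0.008 m and angle between each of cup, dish_empty's own z axis and vertical below 0.1 rad and linear speed of cup below 0.02 m/s and value of joint flap below 0.1 rad and height (world z) of dish_empty below 0.006 m); the robot touches nothing.
It fails at once if the empty dish is shifted more than 30 mm (distance of dish_empty from where it was at the start of the episode above 0.03 m).
It fails at once if a served dish is shifted more than 30 mm (distance of any of dish_full_1, dish_full_2 from where it was at the start of the episode above 0.03 m).
It also fails if it takes over 54 s, if anything falls off the work surface, if the arm or the gripper's body presses on something with over 40 N, if the wrist force passes 120 N, or if a joint passes its speed limit or range.

### The arm

A 6-joint arm with a two-finger parallel gripper is mounted at the origin on the work surface. World frame = base frame: x ahead of the robot, y to its left, z up, the work surface at z = 0. Lengths are in mm, angles in rad, forces in N, time in s.
With the tool pointing down it reaches from about 275 to 1000 mm from the base axis. Payload 8.4 kg.
Tool frame: the origin (TCP) lies between the finger pads; the fingertips stand 8 mm ahead of it and the grasp point (between the pads) lies 11 mm behind it (tcp_to_tips is the distance from the TCP to the fingertips, in mm); z points along the fingers, y is the line along which they close (so a half turn about z gives the same grasp; the last joint's range is limited). The gripper opens to 85 mm and grips with 20 to 120 N. Pads are 22 mm wide; open, the fingers measure 114 mm over their backs; the gripper's body (76 mm by 85 mm) begins 54 mm behind the grasp point. The pads swing forward as they close: fully open they stand 13 mm farther back than shut.
Start: joints at [1.2, 0.353, 1.633, -0, 1.155, -0.002], TCP at [225.309, 582.978, 239.281] pointing down, gripper open.
Joint ranges: [-2.63, 2.63], [-0.92, 2.1], [0.06, 2.66], [-1.3, 4.44], [0, 2.69], [-3.02, 3.02]. Speed limits (rad/s): [2.22, 2.22, 2.79, 3.14, 3.14, 3.14].

### API

Orientations are given as [roll, pitch, yaw] about the fixed x, y, z axes, in that order (R = Rz(yaw) Ry(pitch) Rx(roll)).
In Python, from rig import * gives the robot as it stands.
- The arm moves only by the tool step_arm, never from a script. Its argument "motion" is a list of rows, each an object with "claw": the finger opening in mm, from 0 to 85.4; "delta_pos": the shift along the tool's x, y, z in mm, a list of three; "turn": the turn about the tool's z in rad. In form: [{"claw": claw, "delta_pos": [dx, dy, dz], "turn": turn}, ...]. A call has 1 to 8 rows; each row shifts and turns the commanded pose from where the row before left it, along the tool's axes as they then stand; what a row does not reach is not made up. A row lasts 1/12 s, in which the tool goes at most 41.7 mm and 7.16 degrees, less where a joint would pass 70% of its speed; a pose out of reach is approached as far as the arm can. A call is refused whole if a number of a shift passes 41.7 or a number of a turn 0.125, either way. A call with a gripper value outside its range is refused whole. The fingers move at their own pace and stop on an object; "force" is the grip in N (left out, the last holds). Time passes only in rows, so rows that do not move let the fingers close. It gives the time, the measured TCP pose, the force, the opening and the grip force at its end, in the units of the state.
- sense(): the state, without advancing time (a new reading comes with each control period).
- grab_frame(name): name is "scene" or "top" or "wrist"; returns a dict with "img" (384x512x3 uint8, red, green, blue), "vertical_fov" (degrees; the focal length in pixels is half the picture's height over the tangent of half this angle, whatever the lens; pixels are square), "cx", "cy" (the principal point, pixels), "D" ([k1, k2, p1, p2, k3] as OpenCV has them; the pictures are not rectified), "R" (3x3) and "t" (3): a world point X has camera coordinates R X + t. Camera axes: x right, y down, z forward; pixel columns grow to the right and rows downward; lengths in mm; the calibration is good to about 2 mm. A picture is of the moment at which its call begins. There is no depth.
- sign_off(): hands the job in; it is judged then, once.
The state is a dict: "clock": time; "qpos": joint angles; "qvel": joint speeds; "joint_efforts": joint torques, N m; "eef_pos": TCP position; "tcp_rot": TCP orientation; "contact_force": force on the tool from outside, world axes, zero at the start; "wrist_torque": the same for the moment, N m; "opening": opening from 0.0 (shut) to 1.0 (fully open); "grasp_force": force on a finger pad.
Only numpy, scipy, OpenCV 4.12 (cv2) and the standard library are available. Lean on these libraries where they do the work, as an engineer would, in place of code of your own. Each camera call takes 0.05 s, during which the arm holds its last target. There are 200 camera calls.

## Working session

There is one attempt and no reset: what is moved stays moved. The work goes in short steps, Python scripts to look and compute and a tool call to move; the robot and the scene stay as the last step left them, time stands still between calls to the robot, and variables do not carry over. Pictures are saved under pics/ and viewed, at most 10 in all, crops included, and the job is handed in when it is done.

Besides the shell and the picture viewer there is one more tool, called in YAML: its name, and indented under it one key for each argument. step_arm: Moves the arm, as the interface text tells. Its arguments: {"type":"object","properties":{"motion":{"type":"array","items":{"type":"object","properties":{"claw":{"type":"number"},"delta_pos":{"type":"array","items":{"type":"number"}},"turn":{"type":"number"}}}},"force":{"type":"number"}},"required":["motion"]}

```bash
mkdir -p pics
cat > h.py <<'E'
from rig import *
import numpy as np, cv2
def K(f):
    h,w=f["img"].shape[:2]; fl=h/2/np.tan(np.radians(f["vertical_fov"])/2)
    return np.array([[fl,0,f["cx"]],[0,fl,f["cy"]],[0,0,1.]])
def ray(f,px):
    u=cv2.undistortPoints(np.array([[px]],float),K(f),np.array(f["D"],float))[0,0]
    R=np.array(f["R"]);t=np.array(f["t"])
    return -R.T@t, R.T@np.array([u[0],u[1],1.])
def onz(f,px,z):
    o,d=ray(f,px); return o+d*(z-o[2])/d[2]
def tri(rs):
    A=0;b=0
    for o,d in rs:
        d=d/np.linalg.norm(d);P=np.eye(3)-np.outer(d,d);A=A+P;b=b+P@o
    return np.linalg.solve(A,b)
def proj(f,X):
    return cv2.projectPoints(np.array(X,float).reshape(-1,1,3),cv2.Rodrigues(np.array(f["R"]))[0],np.array(f["t"],float),K(f),np.array(f["D"],float))[0][:,0]
E
python3 - <<'E'
from h import *
import pickle
fs={n:grab_frame(n) for n in("scene","top","wrist")}
pickle.dump(fs,open("f0.pkl","wb"))
for n,f in fs.items(): print(n,f["vertical_fov"],np.round(-np.array(f["R"]).T@np.array(f["t"])))
a=np.hstack([fs["scene"]["img"],fs["top"]["img"]])
cv2.imwrite("pics/a.png",cv2.resize(fs["scene"]["img"],(800,600))[:,:,::-1]);cv2.imwrite("pics/b.png",cv2.resize(fs["top"]["img"],(800,600))[:,:,::-1])
s=sense();print(s)
E
```

```text
scene 54.10178915001403 [899. 170. 946.]
top 45.62015748347534 [ 249.  -57. 1408.]
wrist 69.6877520191122 [148. 613. 373.]
{'clock': 0.15, 'qpos': array([ 1.19958958e+00,  3.53511226e-01,  1.63394427e+00, -2.83685667e-06,
        1.15519469e+00, -2.40316859e-03]), 'qvel': array([-0.00059446, -0.00079848, -0.00113701,  0.00050884,  0.00058382,
        0.00149227]), 'joint_efforts': array([ 3.63802537e-04, -6.05638719e+01, -3.42341459e+01, -3.18594380e-05,
        6.15792844e-03,  4.67290317e-05]), 'eef_pos': array([225.1901875 , 582.65296198, 238.72843113]), 'tcp_rot': array([-3.14053512e+00,  5.27186641e-08,  2.77279022e+00]), 'contact_force': array([0.28590298, 0.64667873, 0.41129981]), 'wrist_torque': array([-0.03166384,  0.00631427, -0.01260805]), 'grasp_force': 0.0, 'opening': 1.0008794818337667}
```

View pics/a.png

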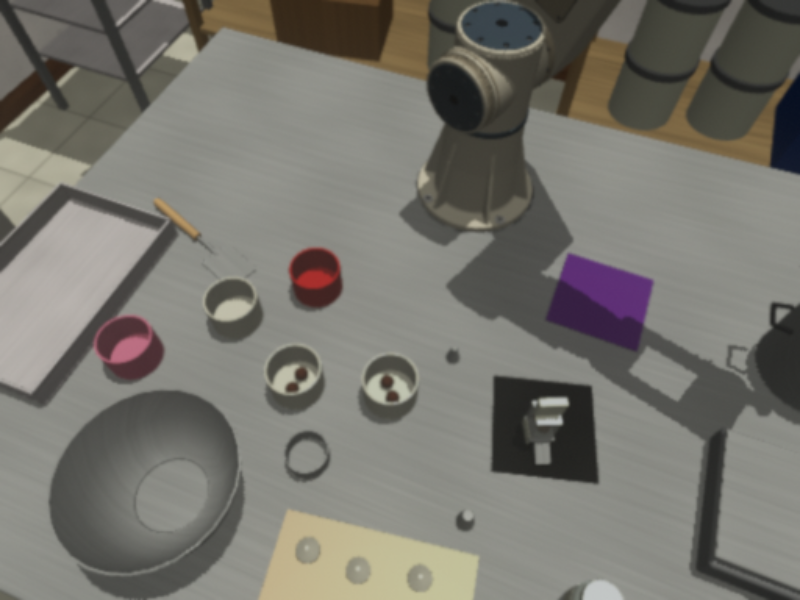

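View pics/b.png

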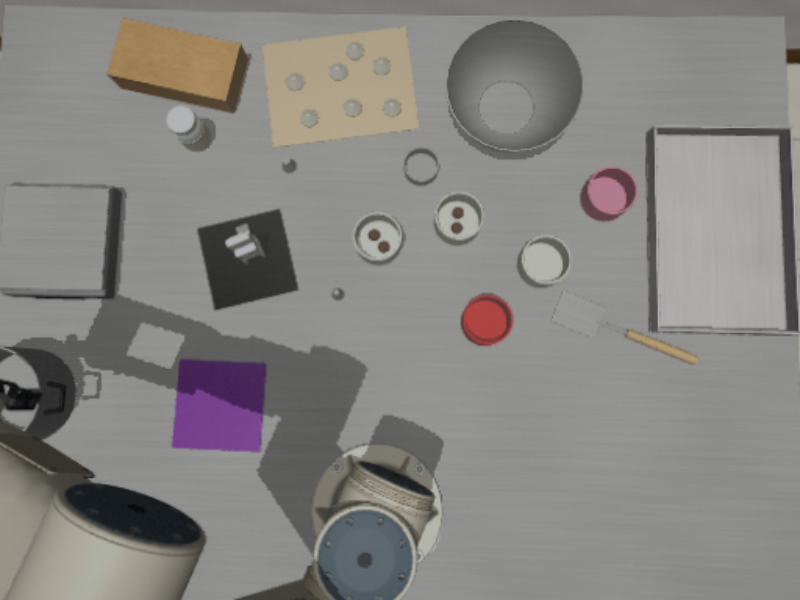

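The top view has three white dishes: (378,238) and (459,217) hold pralines, and (545,261) is empty, so that is the target. The red (487,319) and pink (610,194) ones are decoys. The cup stands on the black mat at (248,259); the purple (220,405) one is a decoy. The scene view agrees, with the empty dish at (231,305) and the cup at (545,430). Next are confirming crops and measurements.

Run:
```python
from h import *
import pickle
fs=pickle.load(open("f0.pkl","rb"))
t=fs["top"];s=fs["scene"]
def crop(f,c,h,sz=400):
    x,y=c;return cv2.resize(f["img"][y-h:y+h,x-h:x+h],(sz,sz),interpolation=cv2.INTER_CUBIC)
a=np.hstack([crop(t,(157,160),40),crop(s,(348,275),40)])
cv2.imwrite("pics/c.png",a[:,:,::-1])
b=np.hstack([crop(t,(349,167),30),crop(s,(148,195),30)])
cv2.imwrite("pics/d.png",b[:,:,::-1])
```

```text
(no output)
```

View pics/c.png

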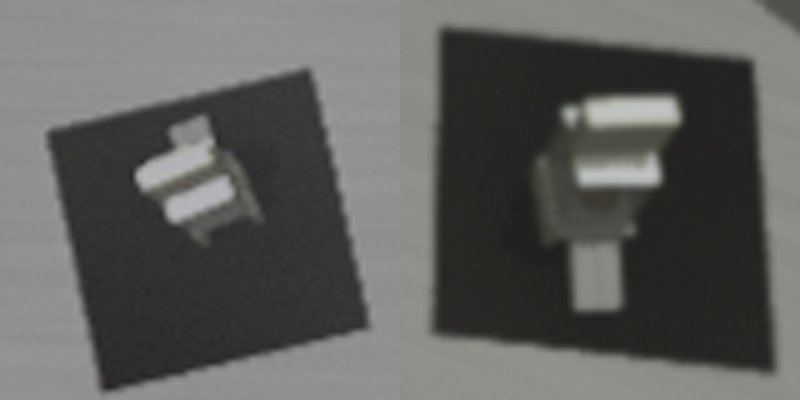

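View pics/d.png

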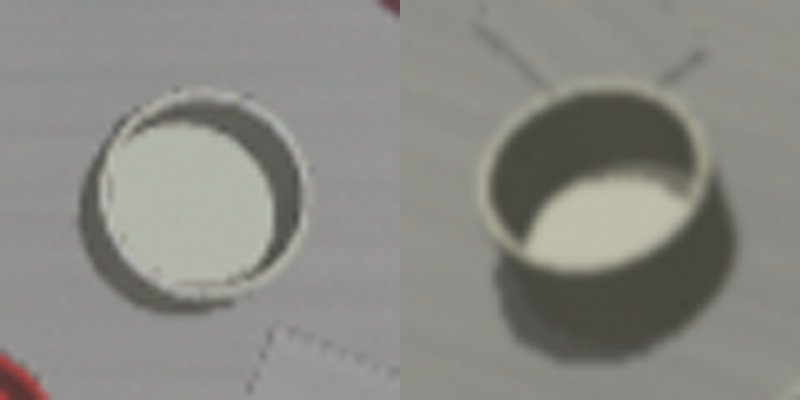

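The crops confirm the empty white dish, with rim centre near (204,193) in the top crop and (198,175) in the scene crop. They also show the white-handled cup on the black mat: handle top at (175,167) and (230,112), tab at (192,130) and (197,277). I'll measure them by masks in both views.

Run:
```python
from h import *
import pickle
fs=pickle.load(open("f0.pkl","rb"))
U=8
def comps(f,c,h,thr,use):
    x,y=c;im=f["img"][y-h:y+h,x-h:x+h]
    im=cv2.resize(im,None,fx=U,fy=U,interpolation=cv2.INTER_CUBIC)
    m=(use(im.astype(int))>thr).astype(np.uint8)
    cs,_=cv2.findContours(m,cv2.RETR_EXTERNAL,cv2.CHAIN_APPROX_NONE)
    off=np.array([x-h,y-h])
    return [((k[:,0]+.5)/U-.5+off).astype(np.float32) for k in sorted(cs,key=cv2.contourArea,reverse=True)[:4]]
lum=lambda i:i.min(2)
cr={}
for n,c,thr in(("top",(157,160),175),("scene",(348,275),170)):
    print(n)
    for k in comps(fs[n],c,38,thr,lum)[:6]:
        if cv2.contourArea(k)<4: continue
        r=cv2.minAreaRect(k);print(np.round(r[0],1),np.round(r[1],1),round(r[2],1),"area",cv2.contourArea(k),"z134->",np.round(onz(fs[n],r[0],134),1))
yel=lambda i:(i[:,:,0]-i[:,:,2])*3
for n,c in(("top",(349,167)),("scene",(148,195))):
    im=fs[n]["img"];print(n,"table",im[c[1]-27,c[0]+3],"rim/floor",im[c[1],c[0]])
    for k in comps(fs[n],c,26,18,yel)[:2]:
        if len(k)<30: continue
        h=cv2.convexHull(k)[:,0];e=cv2.fitEllipse(k if n=="scene" else h);print(np.round(e[0],1),np.round(e[1],1),"z66->",np.round(onz(fs[n],e[0],66),1), cv2.boundingRect(k))
# mat
for n,c in(("top",(158,166)),("scene",(348,275))):
    k=max(comps(fs[n],c,50,-75,lambda i:-i.max(2)),key=cv2.contourArea)
    q=cv2.boxPoints(cv2.minAreaRect(k)) if n=="top" else cv2.approxPolyDP(k,4,True)[:,0]
    P=np.array([onz(fs[n],p,4) for p in q])[:,:2];print("mat",n,np.round(P),np.round(P.mean(0)))
```

```text
top
[151.2 152.7] [ 3.2 13.4] 67.0 area 34.2265625 z134-> [490.9 262.9 134. ]
[156.3 159.5] [ 3.2 11.9] 68.7 area 29.4140625 z134-> [471.6 247.5 134. ]
scene
[354.  256.7] [ 3.7 16.6] 87.5 area 53.625 z134-> [493.3 263.2 134. ]
[351.4 269.7] [ 3.5 14.9] 83.5 area 35.734375 z134-> [526.2 265.1 134. ]
top table [147 147 145] rim/floor [178 180 171]
[348.  166.9] [32.1 35.6] z66-> [ 473.7 -306.7   66. ] (330, 149, 35, 35)
[364.  166.1] [3.2 5.7] z66-> [ 477.1 -353.5   66. ] (362, 163, 4, 6)
scene table [139 140 134] rim/floor [192 190 170]
[149.4 194.8] [40.9 42.4] z66-> [ 489.1 -295.6   66. ] (127, 174, 43, 43)
[171.  180.1] [3.5 4.9] z66-> [ 423.7 -264.    66. ] (168, 178, 6, 5)
mat top [[534. 378.]
 [578. 213.]
 [416. 168.]
 [373. 331.]] [475. 272.]
mat scene [[421. 171.]
 [580. 214.]
 [538. 374.]
 [377. 332.]] [479. 273.]
```

step_arm:
  motion:
    - {"claw":85,"delta_pos":[-30.4,-16.9,-3.4],"turn":0}
    - {"claw":85,"delta_pos":[-30.4,-16.9,-3.4],"turn":0}
    - {"claw":85,"delta_pos":[-30.4,-16.9,-3.4],"turn":0}
    - {"claw":85,"delta_pos":[-30.4,-16.9,-3.4],"turn":0}
    - {"claw":85,"delta_pos":[-30.4,-16.9,-3.4],"turn":0}
    - {"claw":85,"delta_pos":[-30.4,-16.9,-3.4],"turn":0}
    - {"claw":85,"delta_pos":[-30.4,-16.9,-3.4],"turn":0}
    - {"claw":85,"delta_pos":[-30.4,-16.9,-3.4],"turn":0}

```text
clock: 0.82
eef_pos: [404.1, 367.7, 266.6]
tcp_rot: [-3.141, -0.0, 2.773]
contact_force: [0.6, 0.2, 0.3]
opening: 0.999
grasp_force: 0.0
```

step_arm:
  motion:
    - {"claw":85,"delta_pos":[-30.4,-16.9,-3.4],"turn":0}
    - {"claw":85,"delta_pos":[-30.4,-16.9,-3.4],"turn":0}
    - {"claw":85,"delta_pos":[-30.4,-16.9,-3.4],"turn":0}
    - {"claw":85,"delta_pos":[-30.4,-16.9,-3.4],"turn":0.12}
    - {"claw":85,"delta_pos":[0,0,0],"turn":0.12}
    - {"claw":85,"delta_pos":[0,0,0],"turn":0.12}
    - {"claw":85,"delta_pos":[0,0,0],"turn":0.12}
    - {"claw":85,"delta_pos":[0,0,0],"turn":0.12}

```text
clock: 1.48
eef_pos: [492.5, 261.8, 279.8]
tcp_rot: [-3.141, -0.0, 2.166]
contact_force: [-0.2, -0.0, 0.2]
opening: 0.993
grasp_force: 0.0
```

step_arm:
  motion:
    - {"claw":85,"delta_pos":[0,0,0],"turn":0.12}
    - {"claw":85,"delta_pos":[0,0,0],"turn":0.12}
    - {"claw":85,"delta_pos":[0,0,0],"turn":0}
    - {"claw":85,"delta_pos":[0,0,0],"turn":0}
    - {"claw":85,"delta_pos":[0,0,0],"turn":0}

```text
clock: 1.9
eef_pos: [492.4, 262.3, 280.0]
tcp_rot: [-3.141, 0.0, 1.937]
contact_force: [0.6, -0.8, 0.1]
opening: 0.998
grasp_force: 0.0
```

Run:
```python
from h import *
import pickle
f=grab_frame("wrist");pickle.dump(f,open("w1.pkl","wb"))
print(proj(f,[[492,263,134]]))
cv2.imwrite("pics/e.png",cv2.resize(f["img"],(800,600))[:,:,::-1])
s=sense();print(s["clock"],s["eef_pos"],s["tcp_rot"])
fs=pickle.load(open("f0.pkl","rb"))
a=(349.45-.5,166.1-.5);b=(147.25-.5,191-.5)
print(onz(fs["top"],a,66),onz(fs["scene"],b,66),tri([ray(fs["top"],a),ray(fs["scene"],b)]))
```

```text
[[257.26516002 183.47854862]]
1.95 [492.42058324 262.30808982 280.00759414] [-3.14144132e+00  8.92254120e-06  1.93608694e+00]
[ 477.62813468 -309.52048169   66.        ] [ 479.41598437 -309.44229884   66.        ] [ 478.20773894 -310.28959025   63.74939913]
```

View pics/e.png

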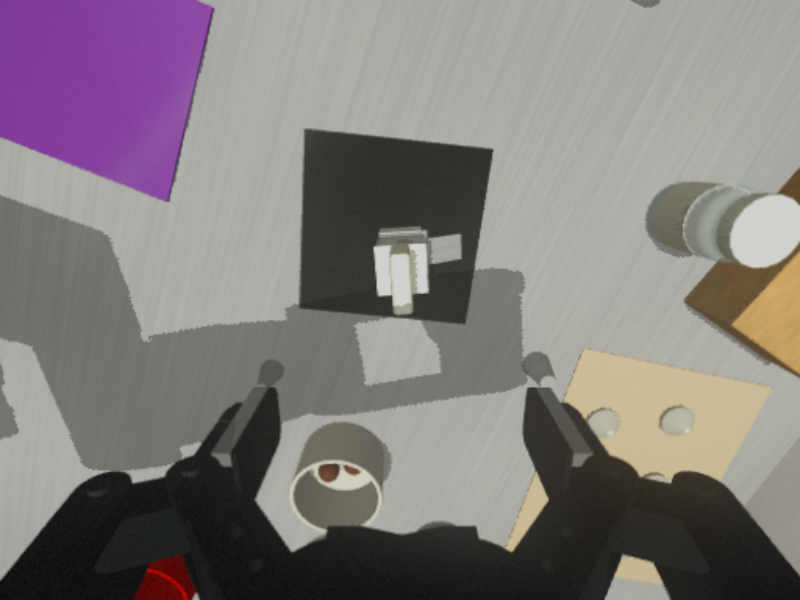

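The wrist view shows the cup with its handle top between about (401,255) and (403,313). The tab points right to (460,247), and the fingers straddle it. I'll work out the slab axis and centre.

Run:
```python
from h import *
import pickle
f=pickle.load(open("w1.pkl","rb"));fs=pickle.load(open("f0.pkl","rb"))
P=lambda x,y:((x+.5)/1.5625-.5,(y+.5)/1.5625-.5)
for q in [(391,256),(411,254),(413,312),(393,314)]: print(q,np.round(onz(f,P(*q),134),1))
c=P(402,284);print("centre",onz(f,c,134),tri([ray(f,c),ray(fs["top"],(151.2,152.7)),ray(fs["scene"],(354,256.7))]))
a,b=onz(f,P(401,255),134),onz(f,P(403,313),134);d=a-b;print("axis dir",np.degrees(np.arctan2(d[1],d[0])),np.linalg.norm(d))
for n,p in(("w",P(460,247)),("top",(137+.2*192-20,120+.2*120))): 
  if n=="w": print("tab end z12",onz(f,p,12))
r=cv2.minAreaRect
for n,c0,(w,h),ang in(("top",(151.2,152.7),(3.2,13.4),67.0),("scene",(354,256.7),(3.7,16.6),87.5)):
    t=np.radians(ang+90);v=np.array([np.cos(t),np.sin(t)])*h/2
    e=onz(fs[n],np.array(c0)+v,134)-onz(fs[n],np.array(c0)-v,134);print(n,np.degrees(np.arctan2(e[1],e[0])),np.linalg.norm(e))
# yellow/cream mask
im=cv2.resize(f["img"],(800,600));print(im[270,402],im[270,384],im[300,402],im[280,420])
```

```text
(391, 256) [477.4 280.3 134. ]
(411, 254) [489.3 286.3 134. ]
(413, 312) [505.4 248.8 134. ]
(393, 314) [493.  242.5 134. ]
centre [491.08771485 264.88956259 134.        ] [491.47602754 263.78961673 130.37946257]
axis dir 112.88611570902823 40.83355174892444
tab end z12 [541.76231813 285.86204128  12.        ]
top 114.93485902078706 37.72471832459482
scene -65.44928665437683 38.553217899833456
[208 210 207] [207 210 208] [208 210 206] [208 210 207]
```

step_arm:
  motion:
    - {"claw":85,"delta_pos":[2,0,30],"turn":-0.05}
    - {"claw":85,"delta_pos":[0,0,35],"turn":0}
    - {"claw":85,"delta_pos":[0,0,35],"turn":0}
    - {"claw":85,"delta_pos":[0,0,30],"turn":0}
    - {"claw":85,"delta_pos":[0,0,25],"turn":0}
    - {"claw":85,"delta_pos":[0,0,17],"turn":0}
    - {"claw":85,"delta_pos":[0,0,0],"turn":0}
    - {"claw":85,"delta_pos":[0,0,0],"turn":0}

```text
clock: 2.62
eef_pos: [491.3, 264.0, 107.6]
tcp_rot: [-3.14, 0.0, 1.984]
contact_force: [0.2, 0.7, -0.2]
opening: 0.993
grasp_force: 0.0
```

step_arm:
  motion:
    - {"claw":30,"delta_pos":[0,0,0],"turn":0}
    - {"claw":22,"delta_pos":[0,0,0],"turn":0}
    - {"claw":15,"delta_pos":[0,0,0],"turn":0}
    - {"claw":8,"delta_pos":[0,0,0],"turn":0}
    - {"claw":5,"delta_pos":[0,0,0],"turn":0}
    - {"claw":5,"delta_pos":[0,0,0],"turn":0}
    - {"claw":5,"delta_pos":[0,0,0],"turn":0}
    - {"claw":5,"delta_pos":[0,0,0],"turn":0}
  force: 60

```text
clock: 3.28
eef_pos: [492.0, 264.3, 108.7]
tcp_rot: [3.141, -0.0, 1.983]
contact_force: [-1.6, -0.3, 5.8]
opening: 0.156
grasp_force: 58.5
```

step_arm:
  motion:
    - {"claw":5,"delta_pos":[0,0,-5],"turn":0}
    - {"claw":5,"delta_pos":[0,0,-15],"turn":0}
    - {"claw":5,"delta_pos":[0,0,-25],"turn":0}
    - {"claw":5,"delta_pos":[0,0,-30],"turn":0}
    - {"claw":5,"delta_pos":[0,0,-25],"turn":0}
    - {"claw":5,"delta_pos":[0,0,-15],"turn":0}
    - {"claw":5,"delta_pos":[0,0,-5],"turn":0}
    - {"claw":5,"delta_pos":[-10,-5,0],"turn":0}

```text
clock: 3.95
eef_pos: [491.8, 254.3, 229.2]
tcp_rot: [3.139, -0.001, 1.984]
contact_force: [0.6, -0.5, -3.1]
opening: 0.156
grasp_force: 58.7
```

step_arm:
  motion:
    - {"claw":5,"delta_pos":[-18,-8,0],"turn":0}
    - {"claw":5,"delta_pos":[-26,-12,0],"turn":0}
    - {"claw":5,"delta_pos":[-26,-12,0],"turn":0}
    - {"claw":5,"delta_pos":[-26,-12,0],"turn":0}
    - {"claw":5,"delta_pos":[-26,-12,0],"turn":0}
    - {"claw":5,"delta_pos":[-26,-12,0],"turn":0}
    - {"claw":5,"delta_pos":[-26,-12,0],"turn":0}
    - {"claw":5,"delta_pos":[-26,-12,0],"turn":0}

```text
clock: 4.62
eef_pos: [485.3, 31.0, 226.4]
tcp_rot: [-3.139, -0.001, 1.983]
contact_force: [0.7, 0.8, -2.3]
opening: 0.154
grasp_force: 58.7
```

step_arm:
  motion:
    - {"claw":5,"delta_pos":[-26,-12,0],"turn":0}
    - {"claw":5,"delta_pos":[-26,-12,0],"turn":0}
    - {"claw":5,"delta_pos":[-26,-12,0],"turn":0}
    - {"claw":5,"delta_pos":[-26,-12,0],"turn":0}
    - {"claw":5,"delta_pos":[-26,-12,0],"turn":0}
    - {"claw":5,"delta_pos":[-26,-12,0],"turn":0}
    - {"claw":5,"delta_pos":[-26,-12,0],"turn":0}
    - {"claw":5,"delta_pos":[-26,-12,0],"turn":0}

```text
clock: 5.28
eef_pos: [480.5, -197.5, 226.4]
tcp_rot: [-3.139, -0.002, 1.983]
contact_force: [0.8, 1.0, -2.6]
opening: 0.156
grasp_force: 58.7
```

step_arm:
  motion:
    - {"claw":5,"delta_pos":[-26,-12,0],"turn":0}
    - {"claw":5,"delta_pos":[-26,-12,0],"turn":0}
    - {"claw":5,"delta_pos":[-20,-14,0],"turn":0}
    - {"claw":5,"delta_pos":[-10,-7,0],"turn":0}
    - {"claw":5,"delta_pos":[0,0,0],"turn":0}
    - {"claw":5,"delta_pos":[0,0,0],"turn":0}
    - {"claw":5,"delta_pos":[0,0,0],"turn":0}

```text
clock: 5.87
eef_pos: [473.3, -288.2, 227.3]
tcp_rot: [-3.141, -0.002, 1.983]
contact_force: [0.9, -0.1, -3.0]
opening: 0.16
grasp_force: 58.7
```

Run:
```python
from h import *
import pickle
f=grab_frame("wrist");g=grab_frame("scene");t=grab_frame("top");pickle.dump((f,g,t),open("w2.pkl","wb"))
s=sense();print(s["clock"],s["eef_pos"],s["tcp_rot"],s["grasp_force"])
a=np.linspace(0,2*np.pi,24)
C=np.array([[478.5+47*np.cos(x),-309.5+47*np.sin(x),66] for x in a])
im=f["img"].copy()
ims=cv2.resize(im,(800,600))
for p in proj(f,C): cv2.circle(ims,tuple(int(v) for v in p*1.5625),2,(255,0,0),-1)
cv2.imwrite("pics/f.png",ims[:,:,::-1])
```

```text
6.0167 [ 473.98746144 -288.21883972  227.95900063] [-3.14151873e+00 -4.31157526e-04  1.98398811e+00] 58.68294596672058
```

View pics/f.png

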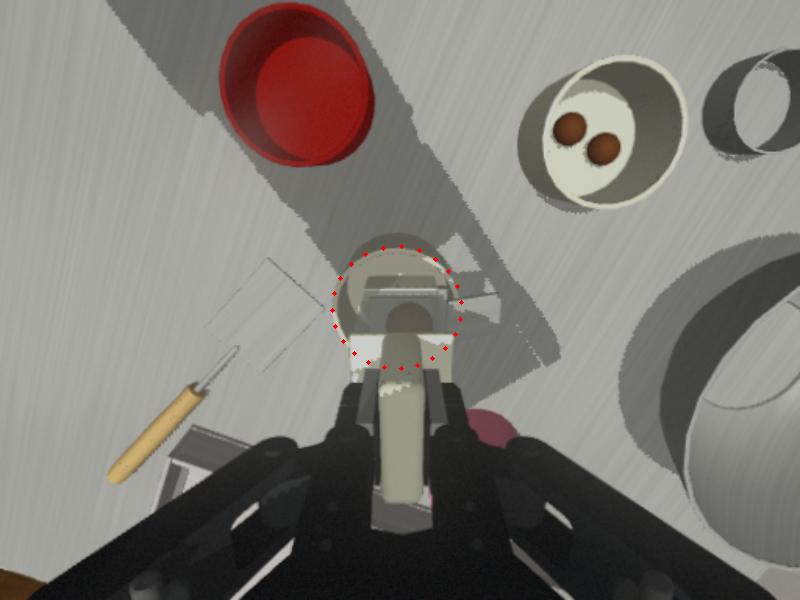

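The red overlay of the measured rim sits on the seen rim at about (397,307), so the dish position holds. One praline is visible in the chute at (408,320), and the cup is upright. Centring, then lowering.

step_arm:
  motion:
    - {"claw":5,"delta_pos":[-10,-2,0],"turn":0}
    - {"claw":5,"delta_pos":[-11,-2,0],"turn":0}
    - {"claw":5,"delta_pos":[0,0,15],"turn":0}
    - {"claw":5,"delta_pos":[0,0,20],"turn":0}
    - {"claw":5,"delta_pos":[0,0,15],"turn":0}
    - {"claw":5,"delta_pos":[0,0,8],"turn":0}
    - {"claw":5,"delta_pos":[0,0,0],"turn":0}
    - {"claw":5,"delta_pos":[0,0,0],"turn":0}

```text
clock: 6.68
eef_pos: [478.9, -310.6, 170.1]
tcp_rot: [-3.141, -0.0, 1.983]
contact_force: [0.2, -0.9, -1.9]
opening: 0.149
grasp_force: 58.7
```

step_arm:
  motion:
    - {"claw":5,"delta_pos":[0,0,4],"turn":0}
    - {"claw":5,"delta_pos":[0,0,4],"turn":0}
    - {"claw":5,"delta_pos":[0,0,4],"turn":0}
    - {"claw":5,"delta_pos":[0,0,3],"turn":0}
    - {"claw":5,"delta_pos":[0,0,3],"turn":0}
    - {"claw":5,"delta_pos":[0,0,0],"turn":0}
    - {"claw":5,"delta_pos":[0,0,0],"turn":0}

```text
clock: 7.27
eef_pos: [478.8, -310.2, 152.1]
tcp_rot: [3.141, 0.0, 1.983]
contact_force: [-0.7, -0.3, -0.9]
opening: 0.158
grasp_force: 59.0
```

Contact has begun as expected: the load has dropped by about 1–2 N. I'll go the rest of the way down.

step_arm:
  motion:
    - {"claw":5,"delta_pos":[0,0,3],"turn":0}
    - {"claw":5,"delta_pos":[0,0,3],"turn":0}
    - {"claw":5,"delta_pos":[0,0,2.5],"turn":0}
    - {"claw":5,"delta_pos":[0,0,0],"turn":0}
    - {"claw":5,"delta_pos":[0,0,0],"turn":0}
    - {"claw":5,"delta_pos":[0,0,0],"turn":0}
    - {"claw":5,"delta_pos":[0,0,0],"turn":0}
    - {"claw":5,"delta_pos":[0,0,0],"turn":0}

```text
clock: 7.93
eef_pos: [478.8, -310.2, 143.7]
tcp_rot: [3.141, 0.0, 1.983]
contact_force: [0.4, -2.1, -0.5]
opening: 0.157
grasp_force: 59.1
```

Run:
```python
from h import *
f=grab_frame("wrist");g=grab_frame("scene")
w=cv2.resize(f["img"][150:270,200:320],(400,400),interpolation=cv2.INTER_CUBIC);x=cv2.resize(g["img"][140:240,100:200],(400,400),interpolation=cv2.INTER_CUBIC)
cv2.imwrite("pics/g.png",np.hstack([w,x])[:,:,::-1])
```

```text
(no output)
```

View pics/g.png

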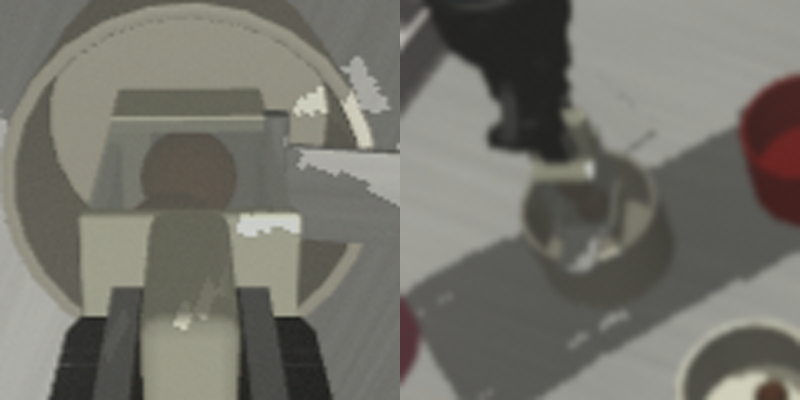

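The tab lies on the rim at right, with the flap partly open, and a praline is still visible in the chute at (188,170). I'll go a few mm lower.

step_arm:
  motion:
    - {"claw":5,"delta_pos":[0,0,1.5],"turn":0}
    - {"claw":5,"delta_pos":[0,0,1.5],"turn":0}
    - {"claw":5,"delta_pos":[0,0,1],"turn":0}
    - {"claw":5,"delta_pos":[0,0,0],"turn":0}
    - {"claw":5,"delta_pos":[0,0,0],"turn":0}
    - {"claw":5,"delta_pos":[0,0,0],"turn":0}
    - {"claw":5,"delta_pos":[0,0,0],"turn":0}

```text
clock: 8.62
eef_pos: [478.4, -310.0, 139.5]
tcp_rot: [-3.141, -0.001, 1.983]
contact_force: [-1.0, -0.3, 1.1]
opening: 0.151
grasp_force: 59.4
```

Run:
```python
from h import *
f=grab_frame("wrist");g=grab_frame("scene")
w=cv2.resize(f["img"][150:270,200:320],(400,400),interpolation=cv2.INTER_CUBIC);x=cv2.resize(g["img"][165:225,120:180],(400,400),interpolation=cv2.INTER_CUBIC)
cv2.imwrite("pics/h.png",cv2.convertScaleAbs(np.hstack([w,x])[:,:,::-1],alpha=1.4))
```

```text
(no output)
```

View pics/h.png

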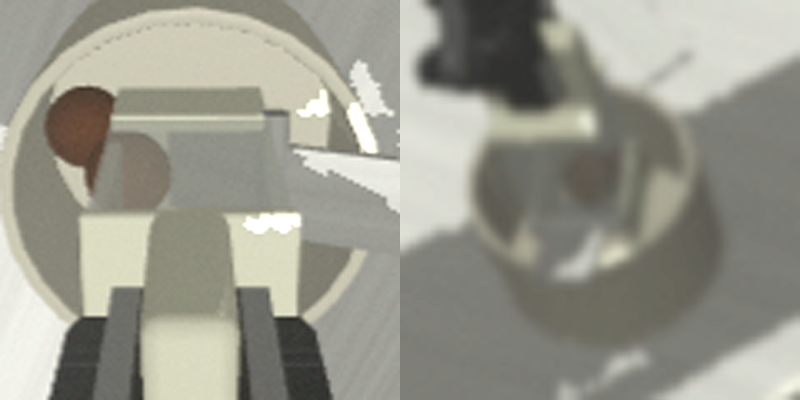

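One praline is in the dish at (82,125). The other sits at the flap's free end at (128,172), partly outside the chute. I'll jog up and down a little and look again.

step_arm:
  motion:
    - {"claw":5,"delta_pos":[3,0,-1],"turn":0}
    - {"claw":5,"delta_pos":[-3,0,-2],"turn":0}
    - {"claw":5,"delta_pos":[-3,0,-1],"turn":0}
    - {"claw":5,"delta_pos":[3,0,0],"turn":0}
    - {"claw":5,"delta_pos":[0,0,0],"turn":0}
    - {"claw":5,"delta_pos":[0,0,0],"turn":0}
    - {"claw":5,"delta_pos":[0,0,0],"turn":0}

```text
clock: 9.3
eef_pos: [479.1, -310.6, 143.9]
tcp_rot: [3.141, 0.001, 1.983]
contact_force: [0.7, -1.9, 2.1]
opening: 0.153
grasp_force: 59.5
```

Run:
```python
from h import *
f=grab_frame("wrist")
im=f["img"].astype(int)
w=cv2.resize(f["img"][140:270,190:320],(560,560),interpolation=cv2.INTER_CUBIC)
cv2.imwrite("pics/i.png",cv2.convertScaleAbs(w[:,:,::-1],alpha=1.3))
```

```text
(no output)
```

View pics/i.png

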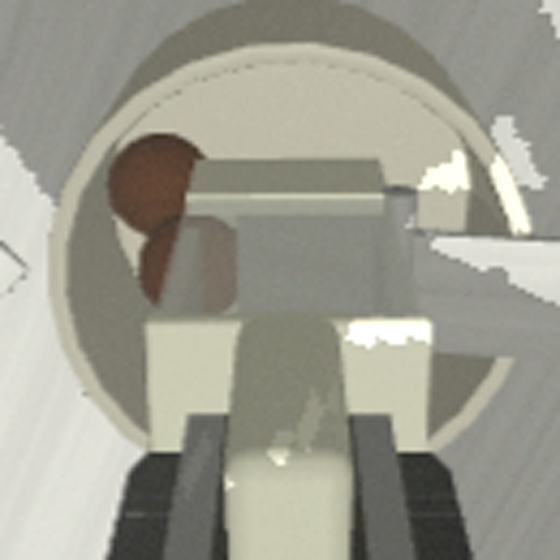

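Both pralines are out. The second, at (188,262), is now partly covered by the steel flap's edge, so it lies below the flap on the dish floor. Raising slowly, then checking with a colour mask.

step_arm:
  motion:
    - {"claw":5,"delta_pos":[0,0,-3],"turn":0}
    - {"claw":5,"delta_pos":[0,0,-4],"turn":0}
    - {"claw":5,"delta_pos":[0,0,-5],"turn":0}
    - {"claw":5,"delta_pos":[0,0,-7],"turn":0}
    - {"claw":5,"delta_pos":[0,0,-12],"turn":0}
    - {"claw":5,"delta_pos":[0,0,-20],"turn":0}
    - {"claw":5,"delta_pos":[0,0,-20],"turn":0}
    - {"claw":5,"delta_pos":[0,0,-15],"turn":0}

```text
clock: 10.02
eef_pos: [478.6, -310.1, 231.8]
tcp_rot: [3.141, 0.0, 1.983]
contact_force: [0.4, 0.5, -1.9]
opening: 0.154
grasp_force: 58.8
```

step_arm:
  motion:
    - {"claw":5,"delta_pos":[15,6,0],"turn":0}
    - {"claw":5,"delta_pos":[26,12,0],"turn":0}
    - {"claw":5,"delta_pos":[26,12,0],"turn":0}
    - {"claw":5,"delta_pos":[26,12,0],"turn":0}
    - {"claw":5,"delta_pos":[26,12,0],"turn":0}
    - {"claw":5,"delta_pos":[15,6,0],"turn":0}
    - {"claw":5,"delta_pos":[0,0,0],"turn":0}
    - {"claw":5,"delta_pos":[0,0,0],"turn":0}

```text
clock: 10.68
eef_pos: [479.4, -162.0, 229.6]
tcp_rot: [-3.141, -0.0, 1.985]
contact_force: [0.1, -0.1, -2.5]
opening: 0.156
grasp_force: 58.9
```

Run:
```python
from h import *
for n in("scene","top"):
    f=grab_frame(n);im=f["img"].astype(int)
    m=((im[:,:,0]<130)&(im[:,:,0]-im[:,:,2]>22)&(im[:,:,1]<75)).astype(np.uint8)
    k,l,st,c=cv2.connectedComponentsWithStats(m)
    for i in range(1,k):
        X=onz(f,c[i],18);d=np.hypot(X[0]-478.5,X[1]+309.5)
        if 3<st[i,4]<400 and 350<X[0]<650: print(n,st[i,4],np.round(c[i]),np.round(X),round(d))
    x=cv2.resize(f["img"],(400,300)); globals()[n]=f
a=cv2.resize(scene["img"][150:250,100:350],(800,320),interpolation=cv2.INTER_CUBIC)
b=cv2.resize(top["img"][120:200,220:420],(700,280),interpolation=cv2.INTER_CUBIC)
cv2.imwrite("pics/j.png",np.vstack([a,np.pad(b,((0,0),(0,100),(0,0)))])[:,:,::-1]);s=sense();print(s["eef_pos"],s["clock"])
```

```text
scene 27 [154. 190.] [ 448. -318.   18.] 32
scene 23 [139. 200.] [ 493. -339.   18.] 33
scene 5 [194. 239.] [ 546. -137.   18.] 185
scene 26 [247. 243.] [504.   1.  18.] 311
scene 13 [188. 248.] [ 575. -142.   18.] 193
scene 25 [251. 253.] [527.  20.  18.] 333
top 6 [405. 126.] [ 614. -489.   18.] 225
top 4 [372. 128.] [ 605. -391.   18.] 150
top 103 [382. 136.] [ 582. -419.   18.] 150
top 4 [402. 131.] [ 597. -479.   18.] 206
top 5 [291. 135.] [ 577. -141.   18.] 195
top 25 [239. 150.] [527.  21.  18.] 334
top 24 [245. 157.] [505.   1.  18.] 312
top 34 [355. 163.] [ 494. -337.   18.] 32
top 21 [348. 177.] [ 451. -317.   18.] 28
[ 479.75925369 -163.4152818   229.59315746] 10.7833
```

Both pralines are in the empty dish: two brown blobs, agreeing in both views, 28–33 mm from its centre. Now carrying the cup back to the mat.

step_arm:
  motion:
    - {"claw":5,"delta_pos":[20,9,0],"turn":0}
    - {"claw":5,"delta_pos":[27,12.5,0],"turn":0}
    - {"claw":5,"delta_pos":[28,13,0],"turn":0}
    - {"claw":5,"delta_pos":[28,13,0],"turn":0}
    - {"claw":5,"delta_pos":[28,12.5,0],"turn":0}
    - {"claw":5,"delta_pos":[28,12.5,0],"turn":0}
    - {"claw":5,"delta_pos":[28,12.5,0],"turn":0}
    - {"claw":5,"delta_pos":[28,12.5,0],"turn":0}

```text
clock: 11.45
eef_pos: [483.3, 73.3, 229.6]
tcp_rot: [-3.141, 0.0, 1.981]
contact_force: [0.9, 0.2, -3.7]
opening: 0.16
grasp_force: 59.0
```

step_arm:
  motion:
    - {"claw":5,"delta_pos":[28,12.5,0],"turn":0}
    - {"claw":5,"delta_pos":[28,12.5,0],"turn":0}
    - {"claw":5,"delta_pos":[28,12.5,0],"turn":0}
    - {"claw":5,"delta_pos":[28,12.5,0],"turn":0}
    - {"claw":5,"delta_pos":[28,12.5,0],"turn":0}
    - {"claw":5,"delta_pos":[24,11,0],"turn":0}
    - {"claw":5,"delta_pos":[14,7,0],"turn":0}
    - {"claw":5,"delta_pos":[0,0,0],"turn":0}

```text
clock: 12.12
eef_pos: [486.4, 270.2, 229.4]
tcp_rot: [3.141, -0.001, 1.984]
contact_force: [-0.1, -0.6, -2.2]
opening: 0.15
grasp_force: 59.0
```

step_arm:
  motion:
    - {"claw":5,"delta_pos":[0,0,15],"turn":0}
    - {"claw":5,"delta_pos":[0,0,30],"turn":0}
    - {"claw":5,"delta_pos":[0,0,30],"turn":0}
    - {"claw":5,"delta_pos":[0,0,20],"turn":0}
    - {"claw":5,"delta_pos":[0,0,12],"turn":0}
    - {"claw":5,"delta_pos":[0,0,8],"turn":0}
    - {"claw":5,"delta_pos":[0,0,3],"turn":0}
    - {"claw":5,"delta_pos":[0,0,0],"turn":0}

```text
clock: 12.78
eef_pos: [486.1, 267.7, 111.7]
tcp_rot: [-3.142, 0.0, 1.982]
contact_force: [0.3, 0.9, -1.9]
opening: 0.158
grasp_force: 58.9
```

step_arm:
  motion:
    - {"claw":5,"delta_pos":[0,0,1],"turn":0}
    - {"claw":5,"delta_pos":[0,0,1],"turn":0}
    - {"claw":5,"delta_pos":[0,0,0],"turn":0}
    - {"claw":5,"delta_pos":[0,0,0],"turn":0}

```text
clock: 13.12
eef_pos: [486.0, 268.3, 110.3]
tcp_rot: [3.141, -0.0, 1.983]
contact_force: [-0.1, 0.6, -2.6]
opening: 0.152
grasp_force: 58.9
```

step_arm:
  motion:
    - {"claw":5,"delta_pos":[0,0,0.7],"turn":0}
    - {"claw":5,"delta_pos":[0,0,0.7],"turn":0}
    - {"claw":5,"delta_pos":[0,0,0],"turn":0}
    - {"claw":5,"delta_pos":[0,0,0],"turn":0}

```text
clock: 13.45
eef_pos: [485.9, 268.3, 108.7]
tcp_rot: [3.141, -0.0, 1.983]
contact_force: [-1.1, -0.4, 5.2]
opening: 0.16
grasp_force: 59.9
```

Contact: the force has gone from -2.6 to +5.2 N, at the same height where I gripped it. Releasing, with a slight raise to ease the press.

step_arm:
  motion:
    - {"claw":5,"delta_pos":[0,0,-0.5],"turn":0}
    - {"claw":18,"delta_pos":[0,0,0],"turn":0}
    - {"claw":30,"delta_pos":[0,0,0],"turn":0}
    - {"claw":50,"delta_pos":[0,0,0],"turn":0}
    - {"claw":70,"delta_pos":[0,0,0],"turn":0}
    - {"claw":80,"delta_pos":[0,0,0],"turn":0}
    - {"claw":80,"delta_pos":[0,0,0],"turn":0}
    - {"claw":80,"delta_pos":[0,0,0],"turn":0}

```text
clock: 14.12
eef_pos: [485.7, 268.1, 108.7]
tcp_rot: [3.142, -0.0, 1.983]
contact_force: [0.7, -0.6, -0.6]
opening: 0.937
grasp_force: 0.0
```

step_arm:
  motion:
    - {"claw":80,"delta_pos":[0,0,-15],"turn":0}
    - {"claw":80,"delta_pos":[0,0,-30],"turn":0}
    - {"claw":80,"delta_pos":[0,0,-35],"turn":0}
    - {"claw":80,"delta_pos":[0,0,-35],"turn":0}
    - {"claw":80,"delta_pos":[0,0,-35],"turn":0}
    - {"claw":80,"delta_pos":[0,0,-25],"turn":0}
    - {"claw":80,"delta_pos":[0,0,0],"turn":0}
    - {"claw":80,"delta_pos":[0,0,0],"turn":0}

```text
clock: 14.78
eef_pos: [486.4, 268.4, 285.2]
tcp_rot: [3.138, -0.0, 1.983]
contact_force: [0.4, 0.0, -0.1]
opening: 0.939
grasp_force: 0.0
```

Run:
```python
from h import *
f=grab_frame("wrist");g=grab_frame("scene")
w=cv2.resize(f["img"][60:260,150:350],(400,400),interpolation=cv2.INTER_CUBIC);x=cv2.resize(g["img"][150:310,90:250],(400,400),interpolation=cv2.INTER_CUBIC)
cv2.imwrite("pics/k.png",np.hstack([w,x])[:,:,::-1]);s=sense();print(s["eef_pos"],s["clock"],s["contact_force"])
```

```text
[485.11374731 267.74704453 282.63601608] 14.8833 [-0.51599771  0.32669903 -0.0602357 ]
```

View pics/k.png

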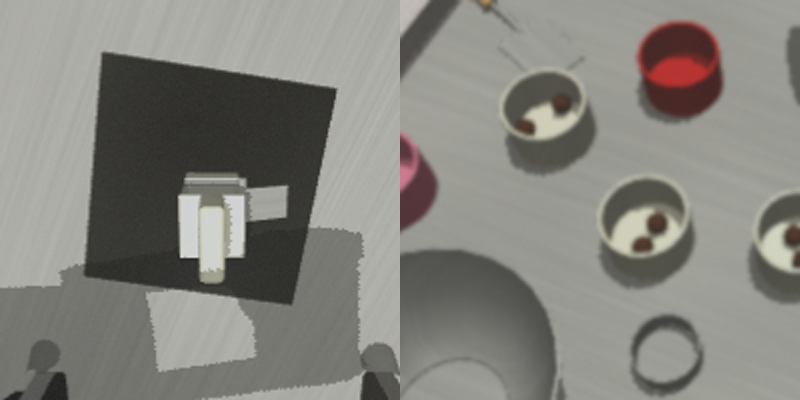

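The left crop shows the cup upright near the middle of the black mat, its tab at (268,203) in the shut position and the gripper clear. The right crop shows both pralines, at (525,127) and (561,103), in the target dish.

```bash
python3 -c "
from rig import *
print(sign_off())"
```

```text
the job is handed in; nothing more can be done
None
```

Both pralines are in the formerly empty dish, the cup is back upright on its black mat with its bottom shut, and the job was handed in at about 15 s; the hand-in returned no verdict.

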